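# Test the conveyor stop: press it in, then twist it out

## Robot

A 6-joint arm with a two-finger parallel gripper is mounted at the origin on the work surface. World frame = base frame: x ahead of the robot, y to its left, z up, the work surface at z = 0. Lengths are in m, angles in rad, forces in N, time in s.
With the tool pointing down it reaches from about 0.35 to 0.775 m from the base axis. Payload 7.3 kg.
Tool frame: the origin (TCP) lies between the finger pads; the fingertips stand 17 mm ahead of it and the grasp point (between the pads) lies 2 mm behind it; z points along the fingers, y is the line along which they close (so a half turn about z gives the same grasp; the last joint's range is limited). The gripper opens to 92 mm and grips with 3 to 60 N. Pads are 19 mm wide; open, the fingers measure 130 mm over their backs; the gripper's body (75 mm by 190 mm) begins 47 mm behind the grasp point.
Start: joints at [1.111, 0.342, 1.524, -0, 1.275, -0.146], TCP at [0.162, 0.499, 0.244] pointing down, gripper open.
Joint ranges: [-2.53, 2.53], [-0.77, 2.02], [0.04, 2.7], [-1, 4.14], [0.28, 2.66], [-3.11, 3.11]. Speed limits (rad/s): [2.57, 2.57, 3.14, 3.14, 3.14, 3.14].

## Interface

Orientations are given as [roll, pitch, yaw] about the fixed x, y, z axes, in that order (R = Rz(yaw) Ry(pitch) Rx(roll)).
In Python, from cell import robot, optics gives the robot as it stands.
- The arm moves only by the tool play_rows, never from a script. Its argument "rows" is a list of rows, each a list of 7 numbers: the shift along the tool's x, y, z in cm, then the turn, a rotation vector about the tool's x, y, z in rad, then the opening, from 0 (shut) to 1 (fully open). In form: [[tx, ty, tz, wx, wy, wz, grip], ...]. A call has 1 to 20 rows; each row is the pose to reach, as a shift and turn from the pose commanded when the call began, along the tool's axes at that moment; what a row does not reach only later rows make up. A row lasts 1/10 s, in which the tool goes at most 50 mm and 8.59 degrees, less where a joint would pass 70% of its speed; a pose out of reach is approached as far as the arm can. A call with a gripper value outside its range is refused whole. The fingers move at their own pace and stop on an object; "squeeze" is the grip in N (left out, the last holds). Time passes only in rows, so rows that repeat a pose let the fingers close. It gives the time, the measured TCP pose, the force, the opening and the grip force at its end, in the units of the state.
- robot.observe(): the state, without advancing time (a new reading comes with each control period).
- optics.read_camera(name): name is "scene" or "side" or "wrist"; returns (picture, depth): 480x640x3 uint8, red, green, blue; 480x640 float32, m along the optical axis (not along the pixel's ray), 0 where there is no reading.
- optics.camera_model(name): a dict with "fx", "fy", "cx", "cy" (pixels), "dist" ([k1, k2, p1, p2, k3] as OpenCV has them; the pictures are not rectified), "origin" and "rotation" of the camera in the world; the wrist camera has in their place "tool_from_camera" (4x4, takes a point from camera to tool coordinates, whose origin is the TCP and whose axes are the flange's). Camera axes: x right, y up, looking along -z (the intrinsics and any distortion apply to the point x, -y, -z); pixel columns grow to the right and rows downward; lengths in m; the calibration is good to about 2 mm. A picture is of the moment at which its call begins: read the wrist's pose just before it. camera_model takes no time and is no camera call.
- robot.hand_in(): hands the job in; it is judged then, once.
The state is a dict: "time": time; "qpos": joint angles; "qvel": joint speeds; "joint_efforts": joint torques, N m; "tool_pos": TCP position; "tool_rot": TCP orientation; "contact_force": force on the tool from outside, world axes, zero at the start; "torque": the same for the moment, N m; "opening": finger opening in m; "grip_force": force on a finger pad.
Only numpy, scipy, OpenCV 4.12 (cv2) and the standard library are available. Lean on these libraries where they do the work, as an engineer would, in place of code of your own. Each camera call takes 0.05 s, during which the arm holds its last target. There are 200 camera calls.

## Task

Do the daily test of the bonbon conveyor's stop with the fingertips only: press the red winged mushroom button on the yellow box all the way in and take the fingers off it, so that it is seen to stay latched by itself. Then push one of its wings round clockwise (seen from above) until the latch lets go and the button springs back out, and leave it out and untwisted with the hand clear. Grip and lift nothing, keep both boxes standing where they are, and leave the green start button, the chocolates and the bottle alone.

Things in the scene. Friction and masses are not known exactly. Their poses are not given: they have to be found in the camera images.
- stop_station: Loose yellow metal control box, 110 x 110 x 60 mm high, about 2.5 kg, standing on the marble by its own weight, carrying the red stop button on the centre of its top. Origin: centre of its underside; z up; the wings of the button lie along its y axis when untwisted. Flat top 60 mm up, with a black collar (50 mm diameter, to 72 mm up) under the button.
- stop_top (a point): Highest point of the red mushroom head, on its axis, 116 mm above the table when out, 106 mm when in. The head is 44 mm in diameter, domed, with two straight wings in one line: 88 mm over both wing ends, 13 mm wide, 14 mm tall; the wing tops are 10 mm below the crown of the dome, and below the wings there is free air down to the box: 32 mm when out, 22 mm when in (20 mm and 10 mm over the collar). Moves with the button.
- stop_ear_left (a point): Point on the top face of the wing that points along the yellow box's +y when untwisted, on the wing's middle line, 36 mm from the button's axis and 8 mm short of the wing's end; it travels with the wing as the button sinks and turns. 106 mm above the table when out, 96 mm when in.
- stop_ear_right (a point): The same point on the opposite wing (box's -y when untwisted).
- stop_press (a joint): Depth of the red button, m: 0 fully out, 0.010 fully in. It has two stable positions: pushing down on the dome takes about 5 N at first, less towards half-way (0.005), then it snaps to 0.010 and stays there. Only twisting brings it out again.
- stop_twist (a joint): Twist of the red button, rad: 0 untwisted, up to 0.95, growing clockwise seen from above. A weak spring (about 0.02 to 0.05 N m) always returns it to 0 when let go. With the button in, twisting lifts it through a cam (about 0.05 N m in all, 1 to 2 N on a wing) and at about 0.65 rad (0.6 to 0.75) it snaps out.
- start_station: Loose grey box of the same size and mass with a black collar and a green push button (38 mm diameter, 86 mm high over the table) on top; to be left alone. Origin: centre of its underside, z up. It may stand to the left or the right of the yellow box.
- start_press (a joint): Depth of the green button, m: 0 out, 0.006 in; springs back. Must stay out.
- gold_bonbon: Loose gold dome chocolate, 34 mm diameter, 23 mm high; origin: centre of its underside. Bystander.
- dark_square: Loose dark square chocolate, 32 x 32 x 18 mm; origin: centre of its underside. Bystander.
- praline: Loose milk-brown round praline, 34 mm diameter, 32 mm high with nuts; origin: centre of its underside. Bystander.
- colour_bottle: Loose small white bottle with a green cap, 40 mm diameter, 100 mm high; origin: centre of its underside. Bystander.
Mind the look-alikes: they are no part of the job. Several things have the shape of the stop_station; the one meant has the colours described above.

How it is judged:
By the outcome, as a careful person would: the job done as asked, in the order asked, and still so for the second after the job is handed in, with the robot touching nothing.
It also fails if it takes over 45 s, if anything falls off the work surface, if the arm or the gripper's body presses on something with over 40 N, if the wrist force passes 120 N, or if a joint passes its speed limit or range.

## Working session

There is one attempt and no reset: what is moved stays moved. The work goes in short steps, Python scripts to look and compute and a tool call to move; the robot and the scene stay as the last step left them, time stands still between calls to the robot, and variables do not carry over. Pictures are saved under pics/ and viewed, at most 10 in all, crops included, and the job is handed in when it is done.

Besides the shell and the picture viewer there is one more tool, called after "Request:" as name([rows], argument=value, ...), one row to a line, values as JSON. play_rows: Moves the arm, as the interface text tells. Its arguments: {"type":"object","properties":{"rows":{"type":"array"},"squeeze":{"type":"number"}},"required":["rows"]}

```bash
mkdir -p pics; ls; python3 - <<'E'
from cell import robot, optics
import cv2, numpy as np
s=robot.observe(); print(s)
ims=[]
for n in("scene","side"):
    p,d=optics.read_camera(n); m=optics.camera_model(n); print(n,m)
    np.savez(f"{n}.npz",p=p,d=d); cv2.imwrite(f"pics/{n}0.png",p[:,:,::-1])
E
```

```text
pics
{'time': 0.0, 'qpos': array([ 1.11101920e+00,  3.42748189e-01,  1.52501961e+00, -2.35796638e-05,
        1.27540740e+00, -1.45999406e-01]), 'qvel': array([ 0.00036894, -0.00074118,  0.00121733, -0.00195872, -0.00076813,
       -0.00012389]), 'joint_efforts': array([ 1.07210446e-03, -4.31241131e+01, -2.44225788e+01,  7.18824542e-02,
        5.58572123e-02, -1.28434071e-04]), 'tool_pos': array([0.16185541, 0.4990219 , 0.24303083]), 'tool_rot': array([-3.14002366e+00, -2.07923361e-04,  2.82782165e+00]), 'contact_force': array([0.25007023, 0.16701202, 0.93975576]), 'torque': array([-0.01182613, -0.00502431, -0.00167463]), 'grip_force': 0.0, 'opening': 0.09126165418706116}
scene {'fx': 527.6976563465377, 'fy': 527.6976563465377, 'cx': 313.4269356818191, 'cy': 238.43759661990399, 'dist': array([-0.10644072,  0.        ,  0.        ,  0.        ,  0.        ]), 'origin': array([ 0.87584029, -0.22172184,  0.8377553 ]), 'rotation': array([ 0.54095463, -0.0043658 ,  0.96056549])}
side {'fx': 569.2612009420601, 'fy': 569.2612009420601, 'cx': 317.07788948417743, 'cy': 237.4239515004993, 'dist': array([-0.18609387,  0.        ,  0.        ,  0.        ,  0.        ]), 'origin': array([ 0.00494621, -0.60733778,  0.94781772]), 'rotation': array([ 0.77208903, -0.01495496, -0.64473382])}
```

View pics/scene0.png

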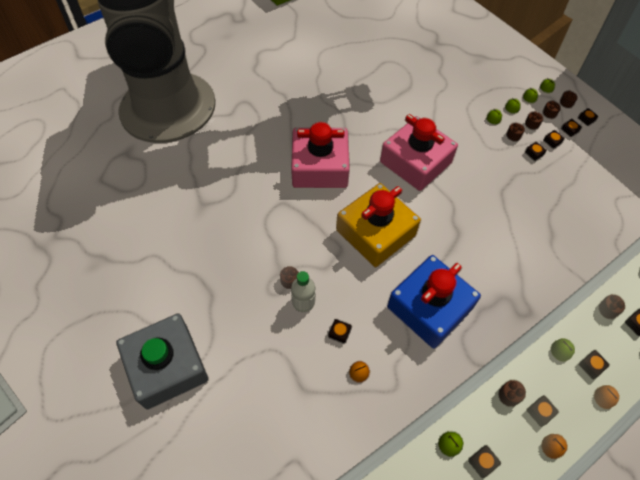

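View pics/side0.png

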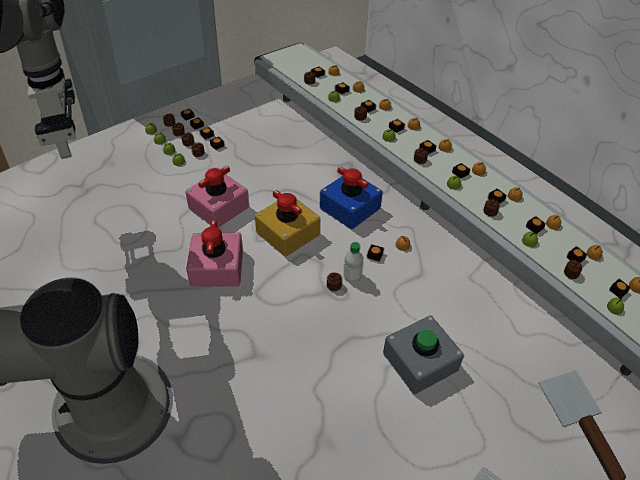

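Both views show four winged stations: pink at (320,155) and (420,150), yellow at (380,222), and blue at (437,295) in the scene view. In the side view the yellow one is at (287,222). I choose the yellow box and measure it by colour mask, rays and depth, then check it in one close crop.

```bash
cat > h.py <<'E'
import numpy as np, cv2
from scipy.spatial.transform import Rotation as R
def Rm(m): return R.from_euler('xyz',m['rotation']).as_matrix()
def rays(m,uv):
    K=np.array([[m['fx'],0,m['cx']],[0,m['fy'],m['cy']],[0,0,1]])
    n=cv2.undistortPoints(np.float64(uv).reshape(-1,1,2),K,m['dist']).reshape(-1,2)
    return np.c_[n[:,0],-n[:,1],-np.ones(len(n))]
def plane(m,uv,z,Rw=None,o=None):
    Rw=Rm(m) if Rw is None else Rw; o=m['origin'] if o is None else o
    d=rays(m,uv)@Rw.T
    return o+d*((z-o[2])/d[:,2])[:,None]
def cloud(m,uv,dep,Rw=None,o=None):
    Rw=Rm(m) if Rw is None else Rw; o=m['origin'] if o is None else o
    return o+(rays(m,uv)*dep[:,None])@Rw.T
def masks(p):
    h=cv2.cvtColor(p,cv2.COLOR_RGB2HSV); H,S,V=h[...,0],h[...,1],h[...,2]
    red=((H<6)|(H>174))&(S>190)&(V>60)
    yel=(H>15)&(H<30)&(S>170)&(V>60)
    return red,yel
def comp(mask,u,v,r=70):
    n,l,st,c=cv2.connectedComponentsWithStats(mask.astype(np.uint8))
    g=[(st[i,4],i) for i in range(1,n) if np.hypot(*(c[i]-[u,v]))<r]
    ys,xs=np.where(l==max(g)[1]); return np.c_[xs,ys]
E
python3 - <<'E'
from cell import optics
from h import *
ims=[]
for n,cr,cy in(("scene",(381,205),(378,225)),("side",(287,205),(288,225))):
    z=np.load(n+".npz"); p,d=z['p'],z['d']; m=optics.camera_model(n)
    red,yel=masks(p); r=comp(red,*cr,20); y=comp(yel,*cy,30)
    for nm,q in(("red",r),("yel",y)):
        dd=d[q[:,1],q[:,0]]; P=cloud(m,q[dd>0],dd[dd>0])
        print(n,nm,len(q),"z pct",np.percentile(P[:,2],[2,25,50,75,98]).round(3))
        if nm=="yel":
            T=P[abs(P[:,2]-.06)<.006]; rc=cv2.minAreaRect((T[:,:2]*1000).astype(np.float32)); print("  top rect",rc,len(T))
            print("  box by plane", cv2.boxPoints(rc).round(0).tolist())
        else:
            W=P[(P[:,2]>.085)]; c=W[:,:2].mean(0); e=np.linalg.svd(W[:,:2]-c)[2][0]
            t=(W[:,:2]-c)@e; print("  wing dir",np.degrees(np.arctan2(e[1],e[0])),"extent",t.min(),t.max(),"mid",c+e*(t.min()+t.max())/2,"top z",P[P[:,2].argmax()])
            # tips by plane
            Q=plane(m,q,.099)[:,:2]; c=Q.mean(0); e=np.linalg.svd(Q-c)[2][0]; t=(Q-c)@e
            print("  plane tips",Q[t.argmin()],Q[t.argmax()],np.ptp(t),np.degrees(np.arctan2(e[1],e[0])))
    x,yy=cr; c=p[yy-45:yy+75,x-60:x+60]; ims.append(cv2.resize(c,(400,400),interpolation=cv2.INTER_CUBIC))
cv2.imwrite("pics/crop.png",np.hstack(ims)[:,:,::-1])
E
```

```text
scene red 591 z pct [0.094 0.105 0.111 0.114 0.117]
  wing dir -85.26556717109322 extent -0.04680728072904654 0.03750662762883156 mid [0.5268811  0.17002196] top z [0.51487677 0.17541505 0.11884218]
  plane tips [0.51775213 0.21633559] [0.53058163 0.12904691] 0.08788755167512809 -76.61493069343773
scene yel 3089 z pct [0.013 0.047 0.059 0.06  0.063]
  top rect ((523.826416015625, 170.78878784179688), (108.38729095458984, 110.52149963378906), 5.207825183868408) 2130
  box by plane [[465.0, 221.0], [475.0, 111.0], [583.0, 121.0], [573.0, 231.0]]
side red 337 z pct [0.093 0.104 0.109 0.114 0.118]
  wing dir -83.25920432162548 extent -0.050364458380062774 0.03917295292453996 mid [0.51623547 0.16900671] top z [0.5262731  0.17525872 0.11944396]
  plane tips [0.51748391 0.21883179] [0.52104896 0.12673803] 0.09106047743077972 -96.6533505016136
side yel 1930 z pct [0.01  0.034 0.058 0.061 0.064]
  top rect ((519.134033203125, 169.25205993652344), (109.22782135009766, 110.879150390625), 6.407900333404541) 1079
  box by plane [[459.0, 218.0], [471.0, 108.0], [580.0, 120.0], [567.0, 230.0]]
```

View pics/crop.png

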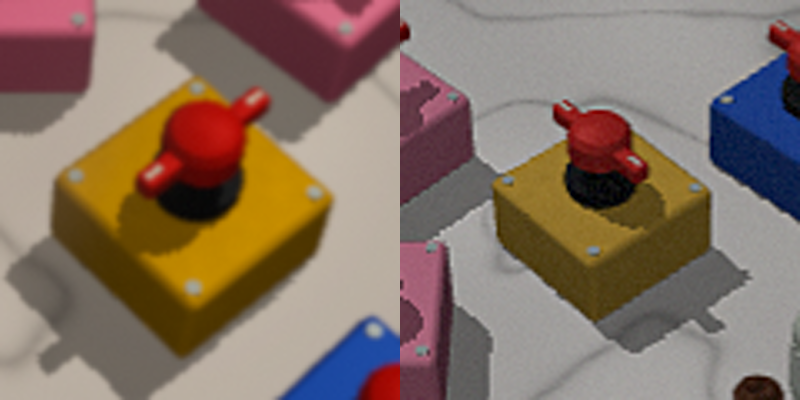

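The crop confirms the yellow box with the red winged mushroom. The top rectangle comes to 109 x 111 mm at 60 mm height, and the crown and wing heights fit the description. The centre is about (0.521, 0.170), with the box yaw near 5.8° and the wings at about 95.8°. Next I move above it, shutting the fingers and turning the tool x axis along the wings.

Request:
play_rows([
  [-1.4, -0.6, 0, 0, 0, 0.036, 0],
  [-4.2, -1.9, 0, 0, 0, 0.11, 0],
  [-7, -3.2, 0, 0, 0, 0.18, 0],
  [-10, -4.6, 0, 0, 0, 0.26, 0],
  [-13, -5.9, 0, 0, 0, 0.34, 0],
  [-16, -7.3, 0, 0, 0, 0.42, 0],
  [-19, -8.6, 0, 0, 0, 0.5, 0],
  [-22, -10, 0, 0, 0, 0.57, 0],
  [-25, -11.4, 0, 0, 0, 0.65, 0],
  [-28, -12.7, 0, 0, 0, 0.73, 0],
  [-31, -14.1, 0, 0, 0, 0.81, 0],
  [-34, -15.5, 0, 0, 0, 0.89, 0],
  [-37, -16.8, 0, 0, 0, 0.96, 0],
  [-40, -18.2, 0, 0, 0, 1.04, 0],
  [-42.5, -19.3, 0, 0, 0, 1.11, 0],
  [-44, -20, 0, 0, 0, 1.15, 0],
  [-44.4, -20.2, 0, 0, 0, 1.156, 0],
  [-44.4, -20.2, 0, 0, 0, 1.156, 0],
  [-44.4, -20.2, 0, 0, 0, 1.156, 0],
  [-44.4, -20.2, 0, 0, 0, 1.156, 0],
], squeeze=5)

```text
time: 2.1
tool_pos: [0.5212, 0.1711, 0.2439]
tool_rot: [-3.142, -0.0, 1.674]
contact_force: [-0.8, -0.1, 0.4]
opening: 0.0007
grip_force: 0.0
```

```bash
cat > w.py <<'E'
from cell import robot, optics
from h import *
import sys
s=robot.observe(); p,d=optics.read_camera("wrist"); m=optics.camera_model("wrist")
print({k:np.round(s[k],4) for k in("time","tool_pos","tool_rot","contact_force","opening","qpos")})
Rt=R.from_euler('xyz',s['tool_rot']).as_matrix(); T=m['tool_from_camera']; Rw=Rt@T[:3,:3]; o=s['tool_pos']+Rt@T[:3,3]
red,yel=masks(p); cv2.imwrite(f"pics/{sys.argv[1]}.png",p[:,:,::-1])
for nm,mk in(("yel",yel),("red",red)):
    n,l,st,c=cv2.connectedComponentsWithStats(mk.astype(np.uint8))
    for i in range(1,n):
        if st[i,4]<300: continue
        ys,xs=np.where(l==i); q=np.c_[xs,ys]; dd=d[ys,xs]; P=cloud(m,q[dd>0],dd[dd>0],Rw,o)
        print(nm,c[i].round(),st[i].tolist(),"z",np.percentile(P[:,2],[2,50,98]).round(4))
        if nm=="yel":
            t=P[abs(P[:,2]-.06)<.006]
            if len(t)>300: print("  rect",cv2.minAreaRect((t[:,:2]*1000).astype(np.float32)))
        else:
            Q=P[P[:,2]>.07][:,:2]
            if len(Q)>100: print("  rect",cv2.minAreaRect((Q*1000).astype(np.float32)))
E
python3 w.py wrist1
```

```text
{'time': np.float64(2.1), 'tool_pos': array([0.5212, 0.1711, 0.2439]), 'tool_rot': array([-3.1415e+00, -3.0000e-04,  1.6736e+00]), 'contact_force': array([-0.7687, -0.1133,  0.416 ]), 'opening': np.float64(0.0007), 'qpos': array([1.7730e-01, 3.8520e-01, 1.4583e+00, 3.0000e-04, 1.2981e+00,
       7.4300e-02])}
yel [329. 214.] [262, 152, 131, 128, 10894] z [0.0566 0.0596 0.0614]
  rect ((522.048828125, 173.62831115722656), (108.22547912597656, 108.470703125), 5.2466511726379395)
yel [484. 391.] [474, 375, 22, 32, 511] z [0.0046 0.0195 0.3138]
red [ 65. 202.] [29, 163, 76, 86, 3213] z [0.0976 0.1125 0.1161]
  rect ((332.9524230957031, 176.29437255859375), (77.94520568847656, 36.939395904541016), 33.62476348876953)
red [325. 231.] [296, 174, 59, 116, 3536] z [0.102  0.1117 0.1161]
  rect ((522.0326538085938, 173.84274291992188), (81.87199401855469, 42.35116958618164), 72.43199157714844)
red [547. 276.] [514, 222, 66, 110, 3763] z [0.094  0.1099 0.1158]
  rect ((692.3518676757812, 155.2377471923828), (84.51319122314453, 39.371360778808594), 80.7890396118164)
```

View pics/wrist1.png

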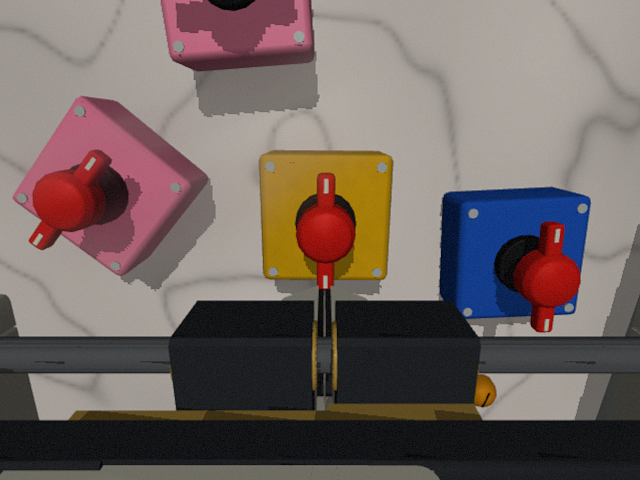

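The wrist view shows the yellow box under the tool, with the head at (325,231) and its wings vertical in the picture. Box centre by the wrist camera is (0.522, 0.173), which agrees with the other views within 3 mm. I'll press straight down to just short of the end stop and check the force.

Request:
play_rows([
  [0, 0, 1, 0, 0, 0, 0],
  [0, 0, 3, 0, 0, 0, 0],
  [0, 0, 5, 0, 0, 0, 0],
  [0, 0, 7, 0, 0, 0, 0],
  [0, 0, 9, 0, 0, 0, 0],
  [0, 0, 10, 0, 0, 0, 0],
  [0, 0, 10.6, 0, 0, 0, 0],
  [0, 0, 10.8, 0, 0, 0, 0],
  [0, 0, 11, 0, 0, 0, 0],
  [0, 0, 11.2, 0, 0, 0, 0],
  [0, 0, 11.4, 0, 0, 0, 0],
  [0, 0, 11.6, 0, 0, 0, 0],
  [0, 0, 11.75, 0, 0, 0, 0],
  [0, 0, 11.9, 0, 0, 0, 0],
  [0, 0, 12, 0, 0, 0, 0],
  [0, 0, 12, 0, 0, 0, 0],
  [0, 0, 12, 0, 0, 0, 0],
])

```text
time: 3.85
tool_pos: [0.5219, 0.1702, 0.1235]
tool_rot: [-3.141, -0.0, 1.672]
contact_force: [-0.7, -0.3, -0.1]
opening: 0.0001
grip_force: 0.0
```

Request:
play_rows([
  [0, 0, 0.05, 0, 0, 0, 0],
  [0, 0, 0.1, 0, 0, 0, 0],
  [0, 0, 0.12, 0, 0, 0, 0],
  [0, 0, 0.12, 0, 0, 0, 0],
])

```text
time: 4.25
tool_pos: [0.5221, 0.1702, 0.1229]
tool_rot: [3.141, -0.0, 1.672]
contact_force: [-2.1, -0.9, 3.0]
opening: 0.0006
grip_force: 2.0
```

Contact force rose to 3 N with the tip at 0.106, so the button is fully in. I lift off, step aside to the free side of the +y wing and check the latch.

Request:
play_rows([
  [0, 0, -0.5, 0, 0, 0, 0],
  [0, 0, -2, 0, 0, 0, 0],
  [0, 0, -4, 0, 0, 0, 0],
  [0, 0, -5, 0, 0, 0, 0],
  [0, 0, -5, 0, 0, 0, 0],
  [0, 0, -5, 0, 0, 0, 0],
  [0, 0, -5, 0, 0, 0, 0],
  [1, -1.1, -5, 0, 0, 0, 0],
  [2.4, -2.8, -5, 0, 0, 0, 0],
  [3.4, -4, -5, 0, 0, 0, 0],
  [3.6, -4.2, -5, 0, 0, 0, 0],
  [3.6, -4.2, -5, 0, 0, 0, 0],
  [3.6, -4.2, -5, 0, 0, 0, 0],
])

```text
time: 5.55
tool_pos: [0.4771, 0.2017, 0.1726]
tool_rot: [3.141, 0.0, 1.672]
contact_force: [-0.3, -0.2, 0.3]
opening: 0.0006
grip_force: 0.0
```

```bash
cat > s.py <<'E'
from cell import robot, optics
from h import *
import sys
ims=[]
for n,cr,cy in(("scene",(381,205),(378,225)),("side",(287,205),(288,225))):
    p,d=optics.read_camera(n); m=optics.camera_model(n); red,yel=masks(p)
    for nm,mk,a in(("red",red,cr),("yel",yel,cy)):
        try: q=comp(mk,*a,25)
        except ValueError: print(n,nm,"none"); continue
        dd=d[q[:,1],q[:,0]]; P=cloud(m,q[dd>0],dd[dd>0])
        if nm=="yel":
            P=P[abs(P[:,2]-.06)<.006]; print(n,"box",cv2.minAreaRect((P[:,:2]*1000).astype(np.float32)))
        else: print(n,"red n",len(q),"z",np.percentile(P[:,2],[2,50,90,98]).round(4),cv2.minAreaRect((P[:,:2]*1000).astype(np.float32)))
    x,y=cr; ims.append(cv2.resize(p[y-60:y+60,x-60:x+60],(400,400),interpolation=cv2.INTER_CUBIC))
cv2.imwrite(f"pics/{sys.argv[1]}.png",np.hstack(ims)[:,:,::-1])
E
python3 s.py s2; python3 w.py wrist2
```

```text
scene red n 587 z [0.0844 0.1008 0.1056 0.1069] ((525.0073852539062, 169.70474243164062), (81.45237731933594, 38.41846466064453), 74.44329071044922)
scene box ((523.6284790039062, 170.33673095703125), (109.33863830566406, 109.03965759277344), 4.98015022277832)
side red n 330 z [0.0832 0.0991 0.1062 0.1088] ((519.1903686523438, 169.57814025878906), (38.675559997558594, 82.3166732788086), 26.282907485961914)
side box ((520.3485107421875, 170.02223205566406), (109.80696105957031, 114.37091064453125), 4.6087822914123535)
{'time': np.float64(5.65), 'tool_pos': array([0.4772, 0.2015, 0.1725]), 'tool_rot': array([ 3.1411, -0.    ,  1.6713]), 'contact_force': array([ 0.9927,  0.7117, -0.9259]), 'opening': np.float64(0.0004), 'qpos': array([ 2.5160e-01,  3.9850e-01,  1.6500e+00, -1.0000e-04,  1.0926e+00,
        1.5110e-01])}
yel [386. 244.] [306, 201, 162, 121, 11931] z [0.0185 0.0594 0.0612]
  rect ((520.281982421875, 189.88934326171875), (107.60753631591797, 76.92345428466797), 5.2769975662231445)
red [267.   6.] [234, 0, 67, 16, 737] z [0.1055 0.1089 0.1127]
  rect ((438.38262939453125, 328.19873046875), (30.69488525390625, 6.799830436706543), 5.327519416809082)
red [ 69. 286.] [24, 225, 95, 112, 5474] z [0.102 0.112 0.116]
  rect ((351.25579833984375, 194.3400421142578), (131.27137756347656, 42.10432815551758), 45.88713073730469)
red [392. 280.] [359, 243, 66, 58, 1874] z [0.0831 0.0958 0.2259]
  rect ((511.1924133300781, 213.3675537109375), (36.69192886352539, 65.67936706542969), 16.40001678466797)
```

View pics/s2.png

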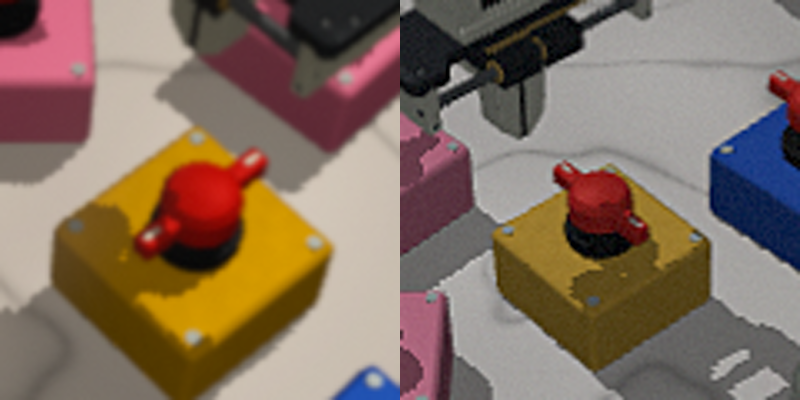

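The button stays latched by itself: crown at 106 mm, wings still along the box y axis, box unmoved at (0.522, 0.1705), hand clear. Now I lower the tips beside the +y wing to about 87 mm and come close to it.

Request:
play_rows([
  [0, 0, 1, 0, 0, 0, 0],
  [0, 0, 3, 0, 0, 0, 0],
  [0, 0, 5, 0, 0, 0, 0],
  [0, 0, 6.4, 0, 0, 0, 0],
  [0, 0, 6.8, 0, 0, 0, 0],
  [0, 0, 6.8, 0, 0, 0, 0],
  [0, 0.5, 6.8, 0, 0, 0, 0],
  [0, 1, 6.8, 0, 0, 0, 0],
  [0, 1.3, 6.8, 0, 0, 0, 0],
  [0, 1.5, 6.8, 0, 0, 0, 0],
  [0, 1.6, 6.8, 0, 0, 0, 0],
  [0, 1.6, 6.8, 0, 0, 0, 0],
  [0, 1.6, 6.8, 0, 0, 0, 0],
])

```text
time: 7.0
tool_pos: [0.4924, 0.2034, 0.1045]
tool_rot: [-3.142, -0.0, 1.672]
contact_force: [0.2, 0.7, -0.5]
opening: 0.0006
grip_force: 0.0
```

```bash
python3 s.py s3; python3 - <<'E'
import numpy as np
# arc about C, tool start rel C
for y0 in(-2.55,):
  for f in np.arange(.1,.96,.1):
    c,s=np.cos(f),np.sin(f); x=3.5*c-y0*s; y=3.5*s+y0*c; print(round(f,2),round(x-3.5,2),round(y-y0,2))
E
```

```text
scene red n 585 z [0.0842 0.1004 0.1056 0.1073] ((525.63330078125, 169.94622802734375), (80.45430755615234, 37.41569900512695), 72.5965805053711)
scene box ((524.2744750976562, 169.97105407714844), (108.89095306396484, 107.99813079833984), 5.817961692810059)
side red n 327 z [0.0836 0.0998 0.1064 0.1081] ((521.6434936523438, 164.551513671875), (38.3757209777832, 70.53876495361328), 29.567161560058594)
side box ((520.9537963867188, 169.63296508789062), (110.42837524414062, 112.0873031616211), 5.450351715087891)
0.1 0.24 0.36
0.2 0.44 0.75
0.3 0.6 1.15
0.4 0.72 1.56
0.5 0.79 1.99
0.6 0.83 2.42
0.7 0.82 2.85
0.8 0.77 3.28
0.9 0.67 3.71
```

View pics/s3.png

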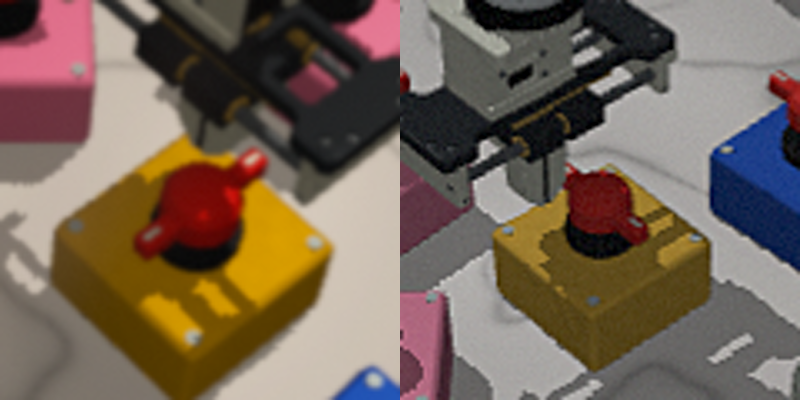

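The fingertips stand right beside the wing and read no force yet. I push round in an arc about the button axis, first to 0.6 rad.

Request:
play_rows([
  [0.12, 0.18, 0, 0, 0, 0.05, 0],
  [0.24, 0.36, 0, 0, 0, 0.1, 0],
  [0.34, 0.55, 0, 0, 0, 0.15, 0],
  [0.44, 0.75, 0, 0, 0, 0.2, 0],
  [0.52, 0.95, 0, 0, 0, 0.25, 0],
  [0.6, 1.15, 0, 0, 0, 0.3, 0],
  [0.66, 1.35, 0, 0, 0, 0.35, 0],
  [0.72, 1.56, 0, 0, 0, 0.4, 0],
  [0.76, 1.77, 0, 0, 0, 0.45, 0],
  [0.79, 1.99, 0, 0, 0, 0.5, 0],
  [0.81, 2.2, 0, 0, 0, 0.55, 0],
  [0.83, 2.42, 0, 0, 0, 0.6, 0],
  [0.83, 2.42, 0, 0, 0, 0.6, 0],
])

```text
time: 8.4
tool_pos: [0.5161, 0.2145, 0.1056]
tool_rot: [3.141, -0.001, 1.071]
contact_force: [-2.4, 1.1, 8.0]
opening: 0.0003
grip_force: 3.2
```

```bash
python3 s.py s4
```

```text
scene red n 529 z [0.0857 0.1035 0.1081 0.1095] ((517.6025390625, 160.98394775390625), (55.36160659790039, 36.89284896850586), 46.243167877197266)
scene box ((524.4126586914062, 170.1120147705078), (108.22205352783203, 110.47406768798828), 5.58631706237793)
side red n 307 z [0.0856 0.1031 0.1093 0.1111] ((519.2933349609375, 164.0535430908203), (38.08964157104492, 72.53983306884766), 3.8933205604553223)
side box ((520.588134765625, 168.89694213867188), (109.02960205078125, 112.13239288330078), 5.316338539123535)
```

View pics/s4.png

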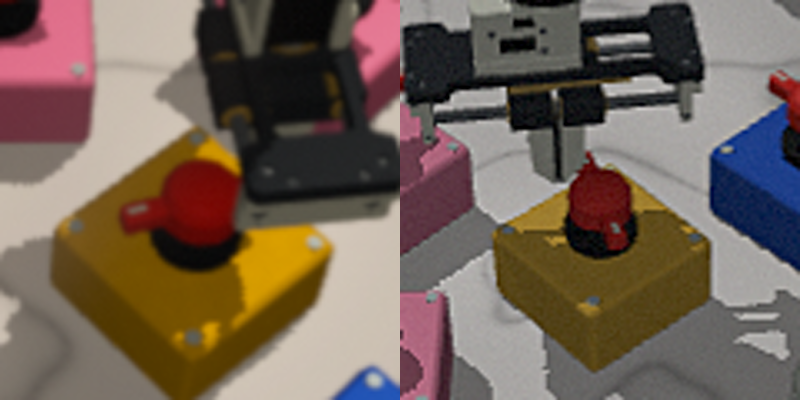

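```bash
python3 - <<'E'
from cell import robot
s=robot.observe(); print({k:np.round(s[k],4).tolist() if 0 else s[k] for k in("time","tool_pos","tool_rot","contact_force","torque","grip_force")})
E
```

```text
{'time': 8.5, 'tool_pos': array([0.51605333, 0.21446987, 0.10561358]), 'tool_rot': array([ 3.14066075e+00, -1.39870438e-03,  1.07185660e+00]), 'contact_force': array([-2.62287978,  1.0870551 ,  6.62973706]), 'torque': array([-0.0255293 ,  0.34334023,  0.03196093]), 'grip_force': 3.0796617118176073}
```

The wing has turned and the cam has begun to lift the button (crown near 109 mm). The rising wing also drags the tips upward by about 7 N, so I let the tips rise 3 mm with it and push on.

Request:
play_rows([
  [0, 0, -0.15, 0, 0, 0, 0],
  [0, 0, -0.3, 0, 0, 0, 0],
  [0.06, 0.09, -0.3, 0, 0, 0.025, 0],
  [0.12, 0.18, -0.3, 0, 0, 0.05, 0],
  [0.18, 0.27, -0.3, 0, 0, 0.075, 0],
  [0.24, 0.36, -0.3, 0, 0, 0.1, 0],
  [0.24, 0.36, -0.3, 0, 0, 0.1, 0],
])

```text
time: 9.2
tool_pos: [0.5204, 0.2145, 0.1076]
tool_rot: [3.141, -0.0, 0.971]
contact_force: [-1.3, 0.7, 2.4]
opening: 0.0004
grip_force: 1.5
```

```bash
python3 s.py s5
```

```text
scene red n 484 z [0.0861 0.1042 0.1092 0.1105] ((516.5526733398438, 157.16641235351562), (55.32678985595703, 37.667640686035156), 55.71674728393555)
scene box ((524.182861328125, 169.5496368408203), (108.3732681274414, 107.00003051757812), 5.773254871368408)
side red n 307 z [0.0873 0.1037 0.11   0.1119] ((519.1734008789062, 165.10862731933594), (75.63973999023438, 38.96322250366211), 89.04290008544922)
side box ((521.549072265625, 169.89559936523438), (111.00855255126953, 111.837890625), 5.735790729522705)
```

Request:
play_rows([
  [0.06, 0.09, -0.05, 0, 0, 0.025, 0],
  [0.12, 0.18, -0.1, 0, 0, 0.05, 0],
  [0.18, 0.27, -0.1, 0, 0, 0.075, 0],
  [0.24, 0.36, -0.1, 0, 0, 0.1, 0],
  [0.24, 0.36, -0.1, 0, 0, 0.1, 0],
])

```text
time: 9.8
tool_pos: [0.5247, 0.2144, 0.1086]
tool_rot: [3.141, -0.0, 0.871]
contact_force: [-0.3, 0.6, 2.0]
opening: 0.0009
grip_force: 1.2
```

```bash
python3 s.py s6
```

```text
scene red n 418 z [0.0868 0.1039 0.1099 0.1111] ((516.2199096679688, 154.75344848632812), (51.5809326171875, 38.12307357788086), 61.7086296081543)
scene box ((524.0233764648438, 170.65594482421875), (107.93899536132812, 108.82445526123047), 5.128897190093994)
side red n 309 z [0.088  0.1049 0.1104 0.1128] ((518.5187377929688, 166.1578369140625), (74.99117279052734, 36.84347152709961), 80.295166015625)
side box ((519.450439453125, 168.20513916015625), (108.4930191040039, 111.83100128173828), 5.616011142730713)
```

View pics/s6.png

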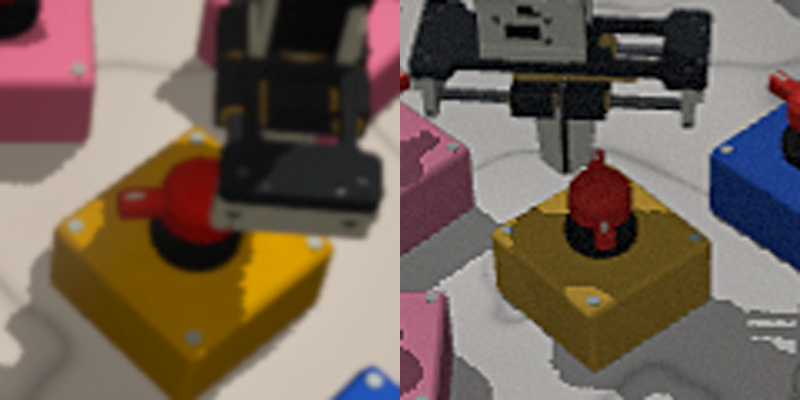

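Request:
play_rows([
  [0.06, 0.09, -0.05, 0, 0, 0.025, 0],
  [0.12, 0.18, -0.1, 0, 0, 0.05, 0],
  [0.18, 0.27, -0.1, 0, 0, 0.075, 0],
  [0.24, 0.36, -0.1, 0, 0, 0.1, 0],
  [0.24, 0.36, -0.1, 0, 0, 0.1, 0],
])

```text
time: 10.4
tool_pos: [0.5289, 0.2139, 0.1095]
tool_rot: [3.141, -0.0, 0.771]
contact_force: [-0.8, 1.0, 1.9]
opening: 0.0006
grip_force: 0.8
```

```bash
python3 s.py s7
```

```text
scene red n 345 z [0.0875 0.1021 0.11   0.1116] ((519.6978149414062, 153.0170135498047), (48.78657531738281, 36.86722183227539), 70.68038940429688)
scene box ((524.4125366210938, 168.37619018554688), (108.45591735839844, 105.3007583618164), 5.273309707641602)
side red n 308 z [0.0879 0.1052 0.1116 0.1129] ((518.7518920898438, 168.78024291992188), (82.47148132324219, 39.382511138916016), 75.2535171508789)
side box ((520.8997192382812, 169.21383666992188), (109.13631439208984, 111.15265655517578), 4.955600738525391)
```

Request:
play_rows([
  [0.06, 0.09, 0, 0, 0, 0.025, 0],
  [0.12, 0.18, 0, 0, 0, 0.05, 0],
  [0.18, 0.27, 0, 0, 0, 0.075, 0],
  [0.24, 0.36, 0, 0, 0, 0.1, 0],
  [0.24, 0.36, 0, 0, 0, 0.1, 0],
])

```text
time: 11.0
tool_pos: [0.5332, 0.213, 0.1097]
tool_rot: [3.141, -0.0, 0.671]
contact_force: [-0.4, 0.2, 2.7]
opening: 0.0005
grip_force: 1.4
```

```bash
python3 s.py s8
```

```text
scene red n 251 z [0.0882 0.1011 0.1096 0.1115] ((519.229736328125, 152.11114501953125), (40.460899353027344, 40.59426498413086), 77.22964477539062)
scene box ((524.4428100585938, 166.0411834716797), (107.7214584350586, 99.6939697265625), 5.365286827087402)
side red n 303 z [0.0882 0.1058 0.1122 0.1136] ((518.838623046875, 166.6260986328125), (79.14549255371094, 38.4185791015625), 69.97611236572266)
side box ((519.2597045898438, 168.98834228515625), (108.96463012695312, 111.98054504394531), 6.013190269470215)
```

Request:
play_rows([
  [0.06, 0.09, -0.05, 0, 0, 0.025, 0],
  [0.12, 0.18, -0.1, 0, 0, 0.05, 0],
  [0.18, 0.27, -0.1, 0, 0, 0.075, 0],
  [0.24, 0.36, -0.1, 0, 0, 0.1, 0],
  [0.24, 0.36, -0.1, 0, 0, 0.1, 0],
])

```text
time: 11.6
tool_pos: [0.5372, 0.2116, 0.1105]
tool_rot: [3.142, -0.0, 0.571]
contact_force: [-0.3, 0.7, 2.8]
opening: 0.0007
grip_force: 1.2
```

```bash
python3 s.py s9
```

```text
scene red n 166 z [0.088  0.0988 0.1057 0.1096] ((516.0573120117188, 157.32891845703125), (54.310855865478516, 22.013275146484375), 20.94039535522461)
scene box ((524.66796875, 162.49276733398438), (109.28339385986328, 93.76342010498047), 6.001633167266846)
side red n 314 z [0.0909 0.1065 0.113  0.1149] ((519.12841796875, 168.32284545898438), (77.39830017089844, 38.737762451171875), 64.13968658447266)
side box ((519.3284301757812, 168.84732055664062), (108.64820861816406, 109.12752532958984), 4.655945777893066)
```

View pics/s9.png

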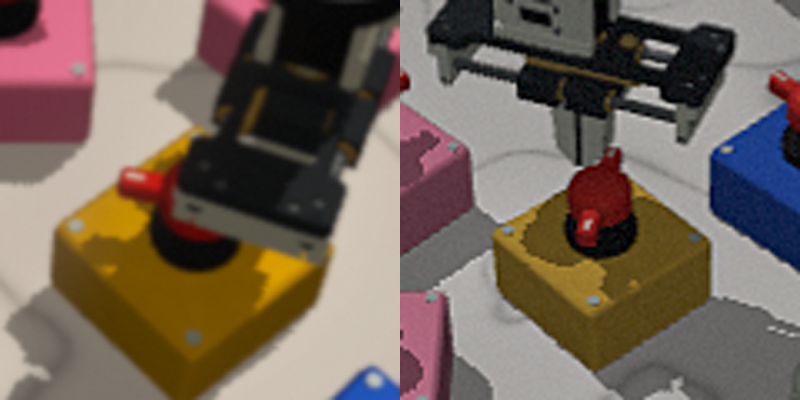

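Request:
play_rows([
  [0, 0, -0.1, 0, 0, 0, 0],
  [0, 0, -0.2, 0, 0, 0, 0],
  [0, 0, -0.2, 0, 0, 0, 0],
])

```text
time: 12.0
tool_pos: [0.5373, 0.2118, 0.113]
tool_rot: [3.141, -0.001, 0.572]
contact_force: [-1.2, -0.3, 5.2]
opening: 0.0003
grip_force: 2.1
```

```bash
python3 s.py s10; cat >> s.py <<'E'
# twist from side view: wing axis by far-wing tip, axis point (0.5215,0.170)
p,d=optics.read_camera("side"); m=optics.camera_model("side"); q=comp(masks(p)[0],287,205,25)
dd=d[q[:,1],q[:,0]]; P=cloud(m,q[dd>0],dd[dd>0]); v=P[:,:2]-P[P[:,2]>np.percentile(P[:,2],85)][:,:2].mean(0)
c=np.array([.5195,.1693]); v=P[:,:2]-c; r=np.hypot(*v.T); k=(r>.028)&(r<.05)
a=np.degrees(np.arctan2(v[k,1],v[k,0])); print("wing pts angle: near",np.median(a[a<0]) if (a<0).any() else None,"far",np.median(a[a>0]) if (a>0).any() else None,"rest -84.5/95.5",k.sum())
E
python3 s.py s11
```

```text
scene red n 165 z [0.0907 0.1018 0.1083 0.1117] ((516.4449462890625, 158.27053833007812), (53.922550201416016, 22.946197509765625), 20.814237594604492)
scene box ((524.4307861328125, 164.70989990234375), (107.57119750976562, 97.11111450195312), 5.888227939605713)
side red n 310 z [0.0924 0.1092 0.1153 0.1174] ((519.7684326171875, 169.20413208007812), (81.41456604003906, 38.6625862121582), 63.83843231201172)
side box ((520.4603881835938, 169.172119140625), (109.13516998291016, 111.9283447265625), 6.1353044509887695)
scene red n 166 z [0.0907 0.1025 0.1089 0.112 ] ((516.7667846679688, 157.6442413330078), (54.26140594482422, 21.85987663269043), 18.851768493652344)
scene box ((524.4519653320312, 163.83013916015625), (108.31973266601562, 95.1453628540039), 5.206057071685791)
side red n 314 z [0.0921 0.109  0.1156 0.1174] ((519.0444946289062, 167.6024169921875), (79.56084442138672, 39.19094467163086), 63.983642578125)
side box ((519.6648559570312, 168.37948608398438), (109.18367004394531, 109.87018585205078), 4.396049499511719)
wing pts angle: near -134.68511234394077 far 36.58233295709893 rest -84.5/95.5 50
```

The wing is turned about 0.87 to 0.9 rad and the button rose with the tool to nearly 116 mm. So it is past release, and the taper of my fingers is what holds it down. I rise 2 mm more to let it fully out, then back off along the arc so the wing follows home.

Request:
play_rows([
  [0, 0, -0.1, 0, 0, 0, 0],
  [0, 0, -0.2, 0, 0, 0, 0],
  [0, 0, -0.2, 0, 0, 0, 0],
  [-0.2, -0.25, -0.2, 0, 0, -0.075, 0],
  [-0.42, -0.49, -0.2, 0, 0, -0.15, 0],
  [-0.66, -0.71, -0.2, 0, 0, -0.225, 0],
  [-0.91, -0.92, -0.2, 0, 0, -0.3, 0],
  [-1.18, -1.1, -0.2, 0, 0, -0.375, 0],
  [-1.46, -1.27, -0.2, 0, 0, -0.45, 0],
  [-1.75, -1.41, -0.2, 0, 0, -0.525, 0],
  [-2.05, -1.53, -0.2, 0, 0, -0.6, 0],
  [-2.36, -1.62, -0.2, 0, 0, -0.675, 0],
  [-2.68, -1.7, -0.2, 0, 0, -0.75, 0],
  [-3, -1.75, -0.2, 0, 0, -0.825, 0],
  [-3.32, -1.78, -0.2, 0, 0, -0.9, 0],
  [-3.65, -1.78, -0.2, 0, 0, -0.975, 0],
  [-3.97, -1.76, -0.2, 0, 0, -1.05, 0],
  [-4.29, -1.71, -0.2, 0, 0, -1.125, 0],
  [-4.61, -1.64, -0.2, 0, 0, -1.2, 0],
  [-4.61, -1.64, -0.2, 0, 0, -1.2, 0],
])

```text
time: 14.25
tool_pos: [0.4888, 0.2001, 0.114]
tool_rot: [-3.14, 0.0, 1.772]
contact_force: [-0.1, 0.1, 0.8]
opening: 0.0004
grip_force: 0.0
```

```bash
python3 s.py s12
```

```text
scene red n 591 z [0.0938 0.1106 0.1155 0.1171] ((524.7722778320312, 169.2214813232422), (38.23310852050781, 79.57532501220703), 24.37766456604004)
scene box ((523.437255859375, 170.14743041992188), (108.6103515625, 108.53978729248047), 5.031482219696045)
side red n 322 z [0.0945 0.1099 0.1163 0.1183] ((522.0823974609375, 164.62496948242188), (39.11924743652344, 73.13813781738281), 25.698461532592773)
side box ((519.9478149414062, 169.72030639648438), (108.91645050048828, 112.28692626953125), 5.957005500793457)
wing pts angle: near -87.61225891926063 far 96.39681323647952 rest -84.5/95.5 46
```

The button is out and untwisted. I back off sideways, lift clear and check once more.

Request:
play_rows([
  [0, -0.5, 0, 0, 0, 0, 0],
  [0, -1.2, 0, 0, 0, 0, 0],
  [0, -1.6, -0.5, 0, 0, 0, 0],
  [0, -1.6, -2.5, 0, 0, 0, 0],
  [0, -1.6, -5.5, 0, 0, 0, 0],
  [0, -1.6, -9, 0, 0, 0, 0],
  [0, -1.6, -12, 0, 0, 0, 0],
  [0, -1.6, -13, 0, 0, 0, 0],
  [0, -1.6, -13, 0, 0, 0, 0],
  [0, -1.6, -13, 0, 0, 0, 0],
  [0, -1.6, -13, 0, 0, 0, 0],
])

```text
time: 15.5
tool_pos: [0.4729, 0.1972, 0.2429]
tool_rot: [-3.138, 0.0, 1.772]
contact_force: [0.3, -0.1, -0.2]
opening: 0.0007
grip_force: 0.0
```

```bash
python3 s.py s13; python3 - <<'E'
from cell import optics
import cv2
cv2.imwrite("pics/end.png",optics.read_camera("scene")[0][:,:,::-1])
E
```

```text
scene red n 593 z [0.0942 0.1107 0.1158 0.1172] ((525.5534057617188, 168.97755432128906), (78.46379089355469, 38.44679641723633), 72.21807861328125)
scene box ((523.61083984375, 169.84988403320312), (108.39964294433594, 109.60420227050781), 5.356445789337158)
side red n 336 z [0.0931 0.1093 0.1167 0.1184] ((518.7363891601562, 169.89385986328125), (81.91913604736328, 38.47401428222656), 77.42142486572266)
side box ((520.0128173828125, 169.6217803955078), (109.2555160522461, 112.4823989868164), 5.980162143707275)
wing pts angle: near -87.0553184065484 far 98.60360962972908 rest -84.5/95.5 57
```

View pics/end.png

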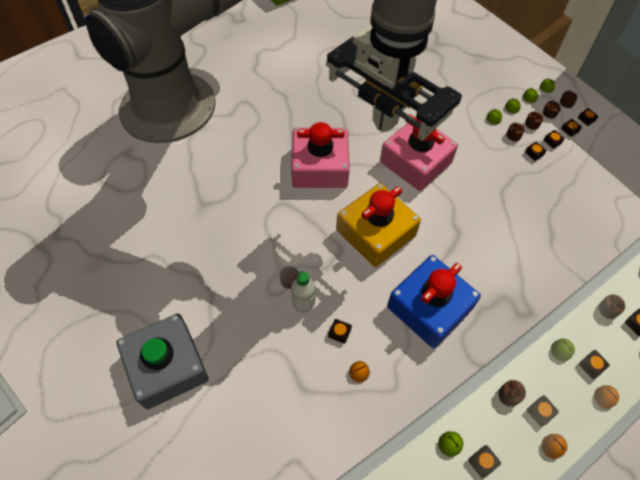

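The final view shows the yellow station at (380,222) with its button out and untwisted. Everything else stands where it was and the hand is clear, so I hand in.

```bash
python3 -c "
from cell import robot; print(robot.hand_in())"
```

```text
the job is handed in; nothing more can be done
None
```

The stop test is done and handed in at about 16 s: the button was pressed and stayed latched by itself, then released by turning a wing clockwise, and it now stands out and untwisted with the hand clear.

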